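# Stand the fallen bottle up

## Robot

A 6-joint arm with a two-finger parallel gripper is mounted at the origin on a cart in front of the work surface, level with it; the furniture and walls round the work are solid. World frame = base frame: x ahead of the robot, y to its left, z up, the work surface at z = 0. Lengths are in mm, angles in rad, forces in N, time in s.
With the tool pointing down it reaches from about 300 to 850 mm from the base axis. Payload 4.2 kg.
Tool frame: the origin (TCP) lies midway between the tips of the shut fingers; the grasp point (between the pads) lies 19 mm behind it (env.pinch_z is the distance from the TCP to the grasp point, in mm); z points along the fingers, y is the direction in which the jaws open and shut (so a half turn about z gives the same grasp; the last joint's range is limited). The gripper opens to 91 mm and grips with 3 to 60 N. Pads are 32 mm wide; open, the fingers measure 118 mm over their backs; the gripper's body (76 mm by 178 mm) begins 60 mm behind the grasp point.
Start: joints at [1.33, 0.32, 1.565, -0, 1.257, -0.02], TCP at [125.932, 561.056, 213.976] pointing down, gripper open.
Joint ranges: [-3.11, 3.11], [-0.84, 2.01], [0.21, 2.61], [-1.34, 4.49], [0.05, 2.63], [-2.56, 2.56]. Speed limits (rad/s): [2.57, 2.57, 3.14, 3.14, 3.14, 3.14].

## Interface

Orientations are given as [roll, pitch, yaw] about the fixed x, y, z axes, in that order (R = Rz(yaw) Ry(pitch) Rx(roll)).
In Python, from workcell import env gives the robot as it stands.
- The arm moves only by the tool send_rows, never from a script. Its argument "plan" is a list of rows, each a list of 4 numbers: the shift along the world's x, y, z in cm, then the turn about the world's z in rad. In form: [[tx, ty, tz, spin], ...]. A call has 1 to 8 rows; each row is the pose to reach, as a shift and turn from the pose commanded when the call began; what a row does not reach only later rows make up. A row lasts 1/8 s, in which the tool goes at most 62.5 mm and 10.7 degrees, less where a joint would pass 70% of its speed; a pose out of reach is approached as far as the arm can. A call with a gripper value outside its range is refused whole. "claw" is the opening, from 0 (shut) to 1 (fully open), set as the call begins (left out, the last holds). The fingers move at their own pace and stop on an object; "squeeze" is the grip in N (left out, the last holds). Time passes only in rows, so rows that repeat a pose let the fingers close. It gives the time, the measured TCP pose, the force and the opening at its end, in the units of the state.
- env.get_obs(): the state, without advancing time (a new reading comes with each control period).
- env.read_camera(name): name is "side" or "top"; returns (picture, depth): 400x640x3 uint8, red, green, blue; 400x640 float32, mm along the optical axis (not along the pixel's ray), 0 where there is no reading.
- env.calibration(name): a dict with "fx", "fy", "cx", "cy" (pixels), "distortion" ([k1, k2, p1, p2, k3] as OpenCV has them; the pictures are not rectified), "xyz" and "orientation" of the camera in the world. Camera axes: x right, y up, looking along -z (the intrinsics and any distortion apply to the point x, -y, -z); pixel columns grow to the right and rows downward; lengths in mm; the calibration is good to about 2 mm. A picture is of the moment at which its call begins. calibration takes no time and is no camera call.
- env.job_done(): hands the job in, once; it reports no verdict.
Trained networks look in the newest picture that a camera, given by its name, has taken for a name from the list of things; names that differ only in an ending like _2 or _b are one class to them, and where a whole thing is asked for, a point or a joint stands for the part that bears it (a point fixed in the world has none). Each returns a list of dicts, best first, with "confidence" (0 to 1); they miss things now and then, are a little off and sometimes report something else, mostly with a low value. They report only what shows in the picture. A call takes as long as a camera call.
- env.find_in(camera, name): "position" ([x, y, z] in mm, in the coordinates of the camera as it stood for that picture, good to about 4 mm: the middle of the surface that is visible of it).
- env.silhouettes(camera, name): "pixels" (400x640 bool, what is visible of it).
- env.spot_point(camera, name): "position" ([x, y, z] in mm, in the coordinates of the camera as it stood for that picture, good to about 4 mm: a listed point, or the origin of a listed thing).
The state is a dict: "clock": time; "q": joint angles; "joint_velocities": joint speeds; "tau": joint torques, N m; "eef_pos": TCP position; "ee_rot": TCP orientation; "force": force on the tool from outside, world axes, zero at the start; "moment": the same for the moment, N m; "opening": opening from 0.0 (shut) to 1.0 (fully open).
Only numpy, scipy, OpenCV 4.12 (cv2) and the standard library are available. Lean on these libraries where they do the work, as an engineer would, in place of code of your own. Each camera call takes 0.05 s, during which the arm holds its last target.

## Task

A bottle has fallen on its side on the worktop. Stand it upright again by raising its cap end while the bottom edge of its base stays on the worktop and acts as the pivot: do not lift the bottle off the worktop, and leave its base about where it is. Let go once it stands on its base, and leave the tin and the salt shaker where they are.

Things in the scene. Friction and masses are not known exactly. Their poses are not given: they have to be found in the camera images.
- bottle_cap (a point): Centre of the screw cap (cylinder, 44 mm diameter, 27 mm long) of the bottle that lies on its side: 242 mm long, body 88 mm wide, 76 mm thick, 0.75 kg, lying on a broad side. The point is on the long axis, 228 mm from the base, 38 mm above the worktop at the start. z axis: from base to cap; x: across the thickness (down at the start); y: across the width.
- bottle_heel (a point): The pivot: middle of the base edge nearest the worktop, in the base plane, 35 mm from the long axis; z = 3 mm at the start (rounded edge), 0 when upright. Axes as bottle_cap. Gripped lightly across the cap (3 to 8 N) the bottle swivels between the fingertips, so the gripper may keep pointing down; a hard grip (over 20 N) makes it turn only with the gripper.
- tin: Bystander: a low food tin, 86 mm diameter, 40 mm high; origin at the centre of its underside, z up.
- shaker: Bystander: a standing salt shaker, 44 mm diameter, 90 mm high; origin at the centre of its underside, z up.

How it is judged (in metres and radians):
On the way:
1. the cap end is raised: the bottle leans between 30 and 60 degrees from vertical with its pivot edge on the worktop (angle between bottle_cap's own z axis and vertical between 0.52 and 1.05 rad and height (world z) of bottle_heel below 0.025 m), for 0.1 s.
At the end, for the whole second after the job is handed in: The bottle stands upright (within 7 degrees) on the worktop, released, its pivot edge within 60 mm of where it was; tin and salt shaker within 30 mm of where they stood (angle between bottle_cap's own z axis and vertical below 0.12 rad and height (world z) of bottle_heel below 0.01 m and distance of bottle_heel from where it was at the start of the episode below 0.06 m and distance of each of tin, shaker from where it was at the start of the episode below 0.03 m); the robot touches nothing.
It fails at once if the bottle's pivot edge is lifted more than 35 mm off the worktop (height (world z) of bottle_heel above 0.035 m).
It fails at once if the tin or the salt shaker is displaced by more than 30 mm (distance of any of tin, shaker from where it was at the start of the episode above 0.03 m).
It also fails if it takes over 40 s, if anything falls off the work surface, if the arm or the gripper's body presses on something with over 40 N, if the wrist force passes 120 N, or if a joint passes its speed limit or range.

## Working session

There is one attempt and no reset: what is moved stays moved. The work goes in short steps, Python scripts to look and compute and a tool call to move; the robot and the scene stay as the last step left them, time stands still between calls to the robot, and variables do not carry over. Pictures are saved under pics/ and viewed, and the job is handed in when it is done.

Besides the shell and the picture viewer there is one more tool, called after ">>>" as name(argument=value, ...) on one line, values as JSON. send_rows: Moves the arm, as the interface text tells. Its arguments: {"type":"object","properties":{"plan":{"type":"array","items":{"type":"array","items":{"type":"number"}}},"claw":{"type":"number"},"squeeze":{"type":"number"}},"required":["plan"]}

```bash
mkdir -p pics; ls
cat > h.py <<'E'
from workcell import env
import numpy as np, cv2
from scipy.spatial.transform import Rotation as R
def world(name,p):
    c=env.calibration(name); return R.from_euler('xyz',c['orientation']).as_matrix()@np.array(p)+np.array(c['xyz'])
def px2w(name,uv,d):
    c=env.calibration(name);K=np.array([[c['fx'],0,c['cx']],[0,c['fy'],c['cy']],[0,0,1]])
    n=cv2.undistortPoints(np.array(uv,float).reshape(-1,1,2),K,np.array(c['distortion'],float)).reshape(-1,2)
    d=np.array(d,float).reshape(-1,1)
    P=np.hstack([n[:,:1]*d,-n[:,1:]*d,-d])
    return P@R.from_euler('xyz',c['orientation']).as_matrix().T+np.array(c['xyz'])
E
python3 - <<'E'
from h import *
np.set_printoptions(precision=1,suppress=True)
print(env.get_obs())
for n in ['top','side']:
    p,d=env.read_camera(n); cv2.imwrite(f'pics/{n}0.png',p[:,:,::-1]); np.save(f'{n}0d.npy',d)
    c=env.calibration(n);print(n,c)
    for t in ['bottle_cap','bottle_heel','tin','shaker']:
        for r in env.spot_point(n,t)[:2]: print(t,'spot',round(r['confidence'],2),world(n,r['position']))
    for t in ['bottle_cap']:
        s=env.silhouettes(n,t)
        for r in s[:1]:
            m=r['pixels']&(d>0); v,u=np.nonzero(m); W=px2w(n,np.c_[u,v],d[m]); print(r['confidence'],W.min(0),W.max(0)); np.save(f'{n}W.npy',W)
print(env.get_obs()['clock'])
E
```

```text
pics
{'clock': 0.0, 'q': array([ 1.3,  0.3,  1.6, -0. ,  1.3, -0. ]), 'joint_velocities': array([-0., -0., -0., -0., -0.,  0.]), 'tau': array([  0. , -41.2, -23.2,   0.1,   0. ,  -0. ]), 'eef_pos': array([125.8, 560.5, 213.1]), 'ee_rot': array([-3.1, -0. ,  2.9]), 'force': array([-0.4,  0.1, -1. ]), 'moment': array([0., 0., 0.]), 'opening': 1.00194217870419}
top {'fx': 368.96457755474717, 'fy': 368.96457755474717, 'cx': 319.7521932770308, 'cy': 193.45217545070477, 'distortion': array([-0.1,  0. ,  0. ,  0. ,  0. ]), 'xyz': array([ 278.1, -224.4,  997.8]), 'orientation': array([ 0.2,  0. , -1.5])}
bottle_cap spot 0.9 [639.5 -64.   38.1]
bottle_heel spot 0.78 [ 568.4 -276.8    2.2]
bottle_heel spot 0.71 [ 400.4 -492.6    0.2]
0.68 [ 530.  -288.9   -2.2] [681.6 -40.   82.8]
side {'fx': 410.5096560398583, 'fy': 410.5096560398583, 'cx': 317.58544639903363, 'cy': 197.10611983863978, 'distortion': array([-0.,  0.,  0.,  0.,  0.]), 'xyz': array([  370.4, -1183.2,   742.4]), 'orientation': array([ 1. , -0. , -0.1])}
bottle_cap spot 0.86 [639.6 -62.1  37.8]
bottle_heel spot 0.76 [ 576.1 -275.9    3.5]
tin spot 0.91 [ 405.7 -497.2    3.6]
shaker spot 0.57 [390.2  98.3  -2.9]
shaker spot 0.33 [637.7 -66.4  37.5]
0.85 [ 535.1 -294.5   -2.5] [661.3 -59.1  82.8]
0.6
```

View pics/top0.png

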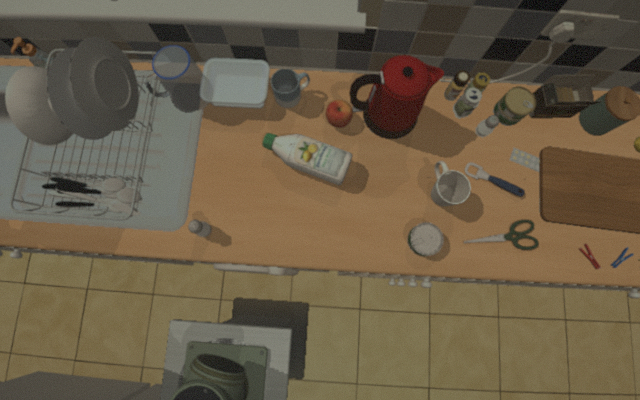

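View pics/side0.png

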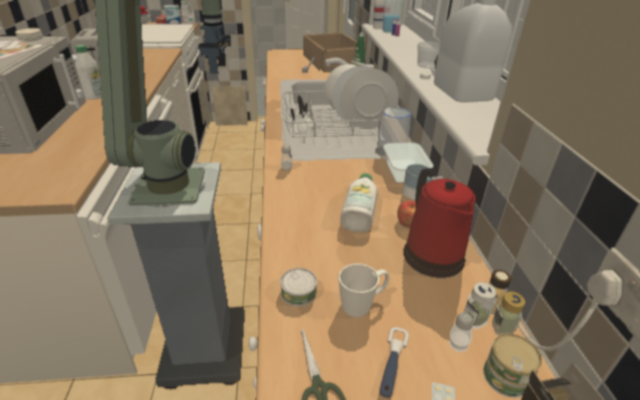

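Run:
```python
from h import *
np.set_printoptions(precision=2,suppress=True)
for n in ['top','side']:
    W=np.load(n+'W.npy'); W=W[W[:,2]>25]
    T=W[W[:,2]>5][:,:2]; m=np.median(T,0)
    r=cv2.minAreaRect(T.astype(np.float32)); print(n,r)
    vx=cv2.fitLine(T.astype(np.float32),cv2.DIST_HUBER,0,.01,.01).ravel(); a=vx[:2]*np.sign(vx[1]); print(a,np.arctan2(a[1],a[0]))
    s=(T-vx[2:])@a; t=(T-vx[2:])@[-a[1],a[0]]
    print('ends',vx[2:]+a*np.percentile(s,.5),vx[2:]+a*np.percentile(s,99.5))
    for b in np.arange(s.min(),s.max(),15):
        k=(s>=b)&(s<b+15); 
        if k.sum()>5: print(round(b),k.sum(),'width',np.percentile(t[k],[2,98]),'z',np.percentile(W[k,2],95))
print(env.get_obs()['eef_pos'],env.get_obs()['ee_rot'])
```

```text
top ((607.5729370117188, -162.85926818847656), (242.18414306640625, 90.02898406982422), 71.39330291748047)
[0.34 0.94] 1.2277625
ends [ 559.62 -273.21] [639.72 -48.93]
-115 194 width [-50.25  32.49] z 78.48394270252021
-100 201 width [-48.84  33.03] z 79.79015780459304
-85 194 width [-49.28  33.71] z 79.97300729048159
-70 196 width [-50.51  34.12] z 79.79675844922241
-55 193 width [-49.93  33.75] z 79.93382430948164
-40 197 width [-48.67  34.65] z 79.71946053270116
-25 193 width [-47.61  35.25] z 79.79112693033358
-10 197 width [-48.12  35.74] z 80.30188643785718
5 193 width [-46.64  36.49] z 79.52388922182949
20 185 width [-47.25  37.05] z 79.4384384276062
35 174 width [-45.49  36.1 ] z 78.8191746045442
50 141 width [-42.57  31.61] z 75.0453714903781
65 109 width [-34.04  25.36] z 69.56332630006236
80 79 width [-26.23  18.03] z 64.55860012899015
95 85 width [-24.76  14.41] z 60.795294291781445
110 80 width [-23.22  15.23] z 60.62044564157729
125 12 width [-19.8    9.49] z 59.17199248426158
side ((610.019287109375, -172.4215087890625), (237.1243438720703, 89.27587127685547), 72.64748
[... 187 characters left out ...]
.66  42.94] z 80.37440495599947
-27 93 width [-41.08  41.27] z 80.41321268205509
-12 90 width [-42.69  41.98] z 80.10219264142648
3 86 width [-39.56  41.49] z 80.88344221486497
18 80 width [-37.49  42.42] z 80.48260508383136
33 79 width [-40.76  41.89] z 80.53821196663672
48 78 width [-37.36  44.5 ] z 80.66980260762669
63 68 width [-38.73  44.6 ] z 81.23550254384058
78 59 width [-34.5   42.11] z 78.85409393867924
93 19 width [-21.48  23.47] z 77.6668666262791
108 10 width [-14.32  20.1 ] z 71.64473578323336
123 6 width [-7.35 11.81] z 65.74785864364912
138 25 width [-15.4   18.69] z 61.930853728480564
153 21 width [-14.27  20.35] z 62.08851255258969
[125.93 561.05 213.97] [ 3.14 -0.    2.92]
```

The top view shows the bottle with its green cap at about px (270,142) and its base at about (345,170). The apple (340,112), mug (290,85) and kettle (395,100) are close by. The shaker is at about (200,228) and the tin at (426,240). The two cameras agree on the cap to within about 2 mm, and the axis is about 72°. Next I'll check obstacle heights along the path.

Run:
```python
from h import *
np.set_printoptions(precision=1,suppress=True,linewidth=200)
d=np.load('top0d.npy'); v,u=np.nonzero(d>0); W=px2w('top',np.c_[u,v],d[v,u])
print('cols y from 600 down step 50; rows x')
xs=np.arange(150,900,40); ys=np.arange(650,-600,-50)
print('      ',*[f'{y:4d}' for y in ys])
for x in xs:
    r=[]
    for y in ys:
        k=(abs(W[:,0]-x-20)<20)&(abs(W[:,1]-y+25)<25); r.append(f'{W[k,2].max():4.0f}' if k.any() else '   .')
    print(f'{x:4d}: ',*r)
k=(W[:,2]>20)&(abs(W[:,0]-680)<60)&(abs(W[:,1]+100)<130)
o=env.get_obs(); M=R.from_euler('xyz',o['ee_rot']).as_matrix(); print(M[:,1],np.arctan2(M[1,1],M[0,1]))
# things near the cap
for lo,hi in [(650,680),(680,710),(710,740),(740,770)]:
    for y in range(-220,60,30):
        k=(W[:,0]>=lo)&(W[:,0]<hi)&(W[:,1]>=y)&(W[:,1]<y+30)
        print(f'{W[k,2].max():4.0f}' if k.any() else '.',end=' ')
    print(lo)
```

```text
cols y from 600 down step 50; rows x
        650  600  550  500  450  400  350  300  250  200  150  100   50    0  -50 -100 -150 -200 -250 -300 -350 -400 -450 -500 -550
 150:  -892 -889 -888 -890 -889 -892 -884 -890 -889 -792  -11  -10 -790 -787 -791 -787 -793 -886 -889 -887 -891 -887 -890 -890 -890
 190:  -892 -888 -888 -888 -889 -887 -883 -892 -889 -883 -888 -889 -890 -890 -889 -887 -892 -888 -890 -889 -891 -890 -888 -888 -888
 230:  -889 -887 -890 -887 -891 -892 -889 -889 -886 -891 -891 -890 -891 -889 -887 -885 -885 -892 -890 -888 -890 -888 -888 -891 -889
 270:     1    1    0   -1    3    3    0    0    0    2    2    2    2    1    2    1    1    2    1    1    1    0   -0    2    2
 310:     5    4    7    5    5    5    5    5    5    5    6    5    5    5    5    4    5    5    4    4    4    4    6    5    5
 350:     7  109  111  113  113  113  114  114    6    9   90   91    5    4    4    4    5    5    5    5    4    6   45   42    4
 390:     9  114  115  113  115  115  113  113  114   10   90   92    5    5    5    6    5    6    6    5    6    4   42   42    4
 430:  
[... 1124 characters left out ...]
9   93   94    6   66  218  221  235  235  215    5  102
 790:   158  114    .    .  218  249  188   39  167  167  167   69   71   70   93   94   84    5    6  207  221  222  212    4  108
 830:   248  247  248  248  249  249  248  248  250  250  249  248  247  248  248  249  250  250  247    5    .    .    .    3  108
 870:   250  250  251  250  250  250  251  251  250  250  250  249  250  250  250  251  251  250  291  300  303  310  313  319  328
[0.2 1.  0. ] 1.349986776320843
   4   64   71   68   59   60    4    6    4    4 650
   4    5    3    5    3    3    5    4    6    4 680
  62    3    4    4    5    4   67   70   67   68 710
  59    4    5   94   93   66   68   69   68   69 740
```

>>> send_rows(plan=[[3,-4.5,2,-0.16],[6.5,-9,3.5,-0.33],[10,-13.5,4.5,-0.5],[13.5,-18,4.5,-0.66],[17,-22.5,4.5,-0.83],[20.5,-27,4.5,-1.0],[24,-31.5,4.5,-1.16],[27.5,-36,4.5,-1.33]], claw=0.85, squeeze=7)

```text
clock: 1.6
eef_pos: [401.9, 199.5, 259.3]
ee_rot: [3.141, -0.001, 1.585]
force: [1.0, 0.8, 0.5]
opening: 0.848
```

>>> send_rows(plan=[[4,-4.4,0,-0.1],[8,-8.8,0,-0.2],[12,-13.2,0,-0.334],[16,-17.6,0,-0.334],[20,-22,0,-0.334],[24,-26,-1,-0.334],[24,-26,-7,-0.334],[24,-26,-12,-0.334]])

```text
clock: 2.6
eef_pos: [641.0, -59.8, 136.8]
ee_rot: [-3.141, 0.0, 1.255]
force: [1.2, 0.4, -0.4]
opening: 0.852
```

Run:
```python
from h import *
np.set_printoptions(precision=3,suppress=True)
o=env.get_obs();print(o['eef_pos'],o['ee_rot'],o['q'],o['clock'])
ims=[]
for n in ['top','side']:
    p,d=env.read_camera(n); ims.append(p)
    for t in ['bottle_cap','bottle_heel']:
        for r in env.spot_point(n,t)[:1]: print(n,t,r['confidence'],world(n,r['position']))
a=cv2.resize(ims[0][80:240,200:440],None,fx=2.5,fy=2.5);b=cv2.resize(ims[1][100:300,260:480],None,fx=2,fy=2)
cv2.imwrite('pics/t1.png',a[:,:,::-1]);cv2.imwrite('pics/s1.png',b[:,:,::-1])
```

```text
[640.997 -59.823 136.85 ] [-3.141  0.     1.255] [-0.111  0.48   1.51   0.     1.152  0.204] 2.6
top bottle_cap 0.98 [640.37  -67.163  36.601]
top bottle_heel 0.72 [ 569.815 -282.517    0.734]
side bottle_cap 0.57 [637.255 -63.812  37.147]
side bottle_heel 0.88 [ 572.579 -276.705    2.136]
```

View pics/s1.png

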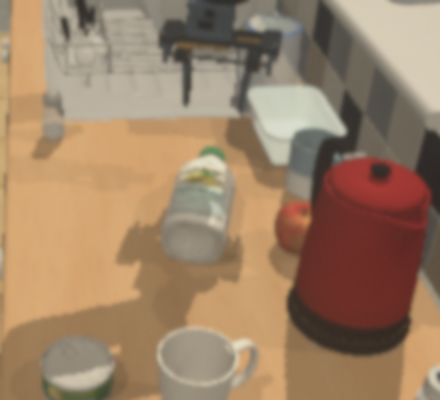

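>>> send_rows(plan=[[0,0,-4,0],[0,0,-8,0],[0,0,-12,0],[0,0,-12,0],[0,0,-12,0]])

```text
clock: 3.52
eef_pos: [643.2, -59.0, 22.0]
ee_rot: [3.136, -0.001, 1.257]
force: [-0.1, -0.1, -0.3]
opening: 0.851
```

The side view shows the open fingers, at about (185,80) and (245,85) in the crop, straddling the line of the green cap at (212,155). The gap is clear, so I'll close lightly.

>>> send_rows(plan=[[0,0,-0.2,0],[0,0,-0.2,0],[0,0,-0.2,0],[0,0,-0.2,0],[0,0,-0.2,0],[0,0,-0.2,0]], claw=0, squeeze=7)

```text
clock: 4.28
eef_pos: [641.7, -59.0, 17.5]
ee_rot: [3.14, -0.0, 1.257]
force: [1.5, 0.9, 3.3]
opening: 0.482
```

Run:
```python
from h import *
np.set_printoptions(precision=2,suppress=True)
o=env.get_obs();print(o['eef_pos'],o['force'],o['opening'],o['clock'])
u=np.array([np.cos(1.257),np.sin(1.257)])
# grasp at s=231 along axis; shifts
for s in (228,232):
  prev=None
  for th in [0,10,20,30,40,45,50,60,70,75,80,85,90]:
    t=np.radians(th); h=s*np.cos(t)-35*np.sin(t)-s; z=s*np.sin(t)+35*np.cos(t)-35-3*th/90
    print(s,th,np.r_[u*h,z]/10)
```

```text
[641.73 -58.98  17.49] [1.48 0.93 3.27] 0.4820506044001844 4.275
228 0 [0. 0. 0.]
228 10 [-0.29 -0.91  3.87]
228 20 [-0.79 -2.45  7.52]
228 30 [-1.48 -4.57 10.83]
228 40 [-2.34 -7.21 13.7 ]
228 45 [-2.83 -8.71 14.95]
228 50 [ -3.34 -10.3   16.05]
228 60 [ -4.45 -13.73  17.8 ]
228 70 [ -5.65 -17.4   18.89]
228 75 [ -6.26 -19.29  19.18]
228 80 [ -6.88 -21.2   19.29]
228 85 [ -7.5  -23.11  19.23]
228 90 [ -8.12 -25.02  19.  ]
232 0 [0. 0. 0.]
232 10 [-0.3  -0.91  3.94]
232 20 [-0.8  -2.47  7.66]
232 30 [-1.5  -4.62 11.03]
232 40 [-2.37 -7.3  13.96]
232 45 [-2.86 -8.82 15.23]
232 50 [ -3.39 -10.43  16.36]
232 60 [ -4.52 -13.92  18.14]
232 70 [ -5.73 -17.65  19.26]
232 75 [ -6.35 -19.57  19.57]
232 80 [ -6.98 -21.51  19.69]
232 85 [ -7.61 -23.46  19.63]
232 90 [ -8.24 -25.4   19.4 ]
```

The opening of 43.9 mm matches the 44 mm cap. I'll raise it along the arc.

>>> send_rows(plan=[[-0.1,-0.4,2,0],[-0.3,-0.9,3.9,0],[-0.5,-1.6,5.7,0],[-0.8,-2.5,7.6,0],[-1.1,-3.5,9.3,0],[-1.5,-4.6,10.9,0],[-1.5,-4.6,10.9,0]])

```text
clock: 5.15
eef_pos: [626.4, -106.1, 127.7]
ee_rot: [3.139, -0.0, 1.255]
force: [1.1, 0.1, -2.8]
opening: 0.474
```

```bash
cat > look.py <<'E'
from h import *
import sys
np.set_printoptions(precision=2,suppress=True)
o=env.get_obs();print(o['eef_pos'],o['force'],o['opening'],o['clock'])
k=sys.argv[1]
for n in ['top','side']:
    p,d=env.read_camera(n)
    P={}
    for t in ['bottle_cap','bottle_heel']:
        for r in env.spot_point(n,t)[:1]: P[t]=world(n,r['position']); print(n,t,r['confidence'],P[t])
    if n=='side':
        b=cv2.resize(p[80:280,260:480],None,fx=2.5,fy=2.5);cv2.imwrite(f'pics/s{k}.png',b[:,:,::-1])
    else:
        b=cv2.resize(p[60:240,200:440],None,fx=2.5,fy=2.5);cv2.imwrite(f'pics/t{k}.png',b[:,:,::-1])
E
python3 look.py 2
```

```text
[ 626.39 -106.09  127.72] [ 1.11  0.07 -2.81] 0.4737029149147011 5.15
top bottle_cap 0.69 [ 619.21 -112.71  143.74]
side bottle_cap 0.66 [ 620.62 -109.68  145.52]
side bottle_heel 0.56 [ 575.06 -280.34    1.82]
```

View pics/s2.png

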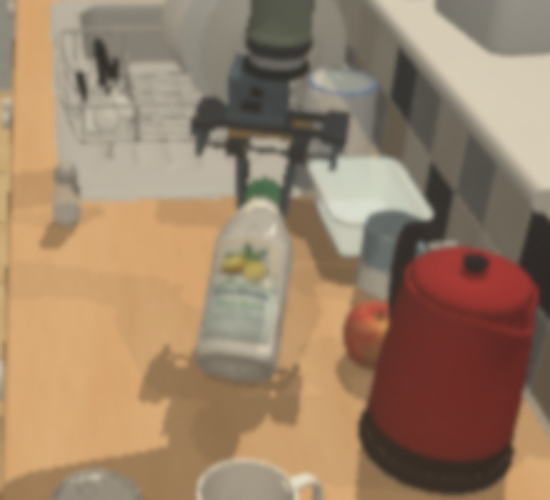

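The side view shows the cap still held at about (262,190) and the bottle tilted about 30° from the worktop. The base at (235,360) is still down, and the heel point is within a few mm of its start. I'll carry on.

>>> send_rows(plan=[[-0.4,-1.3,1.5,0],[-0.9,-2.7,2.9,0],[-1.4,-4.2,4.2,0],[-1.9,-5.8,5.3,0],[-2.4,-7.5,6.3,0],[-3.0,-9.3,7.1,0],[-3.0,-9.3,7.1,0]])

```text
clock: 6.32
eef_pos: [595.4, -199.9, 197.6]
ee_rot: [3.141, 0.001, 1.254]
force: [0.5, 0.7, 1.6]
opening: 0.476
```

```bash
python3 look.py 3
```

```text
[ 595.45 -199.92  197.64] [0.51 0.68 1.65] 0.4763469340763865 6.325
top bottle_cap 0.73 [ 589.14 -213.11  220.58]
side bottle_cap 0.75 [ 589.15 -207.51  215.42]
```

View pics/s3.png

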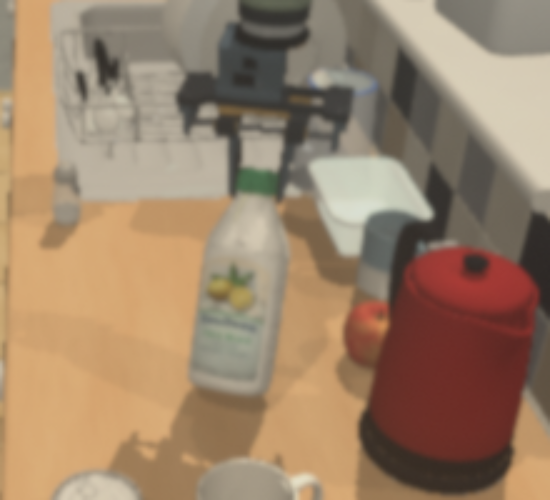

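The bottle is at about 60° with its base edge still on the worktop (heel at about px (225,390)). I'll take the last 30° slowly.

>>> send_rows(plan=[[-0.6,-1.9,0.6,0],[-1.2,-3.7,1.1,0],[-1.8,-5.7,1.4,0],[-2.5,-7.6,1.5,0],[-3.1,-9.5,1.5,0],[-3.4,-10.5,1.3,0],[-3.7,-11.4,1.2,0],[-3.7,-11.4,1.2,0]])

```text
clock: 7.62
eef_pos: [559.5, -312.8, 212.0]
ee_rot: [3.137, 0.0, 1.256]
force: [-1.3, 2.4, 7.2]
opening: 0.467
```

```bash
python3 look.py 4
python3 - <<'E'
from h import *
np.set_printoptions(precision=1,suppress=True)
for n in ['top','side']:
    p,d=env.read_camera(n)
    s=env.silhouettes(n,'bottle_cap')
    for r in s[:1]:
        m=r['pixels']&(d>0); v,u=np.nonzero(m); W=px2w(n,np.c_[u,v],d[m]); print(n,r['confidence'],W.min(0),W.max(0))
        for z in range(0,250,25):
            k=(W[:,2]>=z)&(W[:,2]<z+25)
            if k.sum()>8: print(z,k.sum(),np.percentile(W[k,0],[3,50,97]),np.percentile(W[k,1],[3,50,97]))
E
```

```text
[ 559.55 -312.84  211.98] [-1.29  2.42  7.2 ] 0.4666014731393512 7.625
side bottle_cap 0.58 [ 549.83 -332.2   230.75]
side 0.73 [ 507.1 -373.    -2.4] [671.8 119.4 247.8]
0 208 [510.3 551.4 647.3] [-361.5 -349.1   -5.1]
25 233 [510.2 547.4 594.4] [-363.8 -355.3 -327. ]
50 239 [508.4 545.1 592.6] [-366.1 -356.3 -323.6]
75 260 [508.8 546.9 595.4] [-367.2 -357.7 -329.9]
100 257 [508.9 546.5 594.6] [-368.6 -358.8 -330.5]
125 283 [508.9 545.2 593. ] [-370.1 -360.9 -333.8]
150 354 [510.4 548.9 595.4] [-369.4 -358.9 -328.2]
175 340 [519.1 550.1 588.6] [-362.6 -351.5 -324.6]
200 190 [530.8 550.9 576.9] [-352.9 -346.6 -324.4]
225 244 [534.6 552.7 573.5] [-353.  -342.3 -318.2]
```

View pics/s4.png

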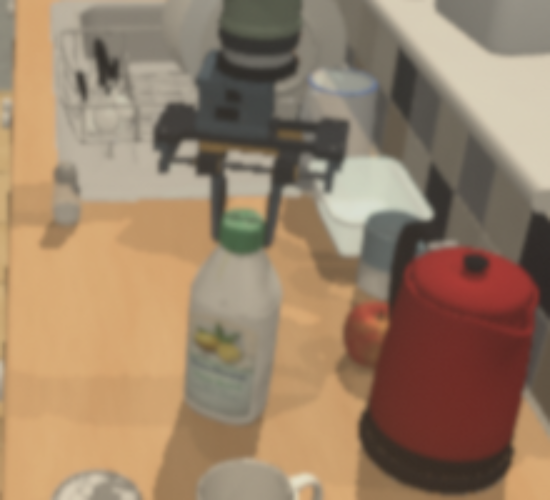

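The bottle is on its base: front face near vertical, cap at about (243,230) in the crop, and an axis of about (559,-320) at both body and cap. The top camera's view is hidden by the gripper. I'll let go and back straight up.

>>> send_rows(plan=[[0,0,0,0],[0,0,0,0],[0,0,0,0],[0,0,0,0],[0,0,0,0],[0,0,0,0]], claw=0.8)

```text
clock: 8.88
eef_pos: [558.9, -312.0, 208.9]
ee_rot: [-3.142, 0.0, 1.257]
force: [-0.8, -0.7, 0.6]
opening: 0.805
```

```bash
python3 look.py 5
```

```text
[ 558.94 -311.97  208.89] [-0.82 -0.69  0.64] 0.8050224969746075 8.875
side bottle_cap 0.86 [ 552.36 -314.62  226.47]
```

View pics/s5.png

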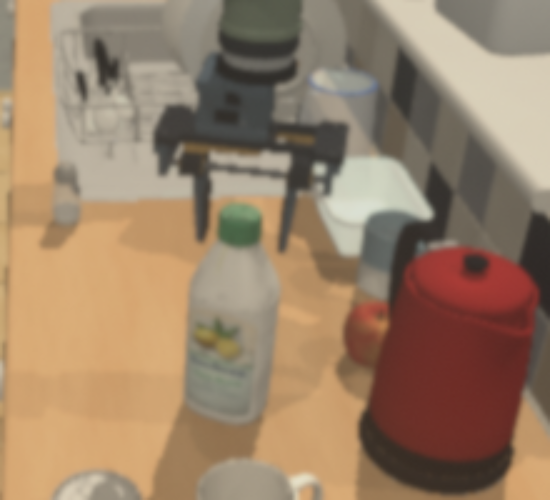

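Released: the bottle stands free between the open fingers, cap at (240,225). I'll move up and away.

>>> send_rows(plan=[[0,0,2,0],[0,0,5,0],[0,0,9,0],[-3,3,12,0],[-8,8,12,0],[-12,12,12,0],[-16,16,12,0],[-16,16,12,0]])

```text
clock: 10.18
eef_pos: [396.3, -149.8, 329.9]
ee_rot: [3.14, -0.0, 1.259]
force: [0.9, -0.2, 1.3]
opening: 0.801
```

```bash
python3 look.py 6
python3 - <<'E'
from h import *
np.set_printoptions(precision=1,suppress=True)
for n in ['top','side']:
    p,d=env.read_camera(n)
    for t in ['tin','shaker','bottle_heel']:
        for r in env.spot_point(n,t)[:1]: print(n,t,round(r['confidence'],2),world(n,r['position']))
    for r in env.silhouettes(n,'bottle_cap')[:1]:
        m=r['pixels']&(d>0); v,u=np.nonzero(m); W=px2w(n,np.c_[u,v],d[m])
        for z in range(0,250,50):
            k=(W[:,2]>=z)&(W[:,2]<z+50)
            if k.sum()>8: print(z,k.sum(),np.percentile(W[k,0],[3,50,97]),np.percentile(W[k,1],[3,50,97]))
E
```

```text
[ 396.28 -149.81  329.94] [ 0.87 -0.16  1.28] 0.8009706609289414 10.175
top bottle_cap 0.94 [ 550.71 -312.33  229.46]
top bottle_heel 0.6 [ 565.08 -287.22   -1.06]
side bottle_cap 0.58 [ 551.53 -313.07  225.22]
top tin 0.8 [ 400.8 -493.     1.2]
top shaker 0.78 [390.9  95.6   1.3]
top bottle_heel 0.67 [ 565.7 -282.3    0.1]
0 84 [504.8 512.9 543.7] [-353.9 -300.1 -270.9]
50 143 [504.9 511.8 537.5] [-341.  -298.9 -269.7]
100 178 [505.2 512.6 538.7] [-343.6 -299.8 -269.4]
150 635 [508.2 528.8 575.8] [-350.3 -302.7 -273.7]
200 444 [529.9 545.  568.6] [-332.4 -311.5 -291.9]
side tin 0.88 [ 404.9 -497.6    5.3]
side shaker 0.83 [390.2  93.5   1.1]
0 430 [509.6 546.7 593.3] [-361.3 -351.5 -322.7]
50 518 [508.8 546.5 595.1] [-361.5 -351.4 -323.8]
100 569 [509.9 546.7 594.8] [-361.6 -351.8 -324.8]
150 662 [514.6 549.9 591.3] [-358.6 -343.3 -319.2]
200 390 [533.9 552.7 575.5] [-339.2 -331.7 -307.9]
```

View pics/s6.png

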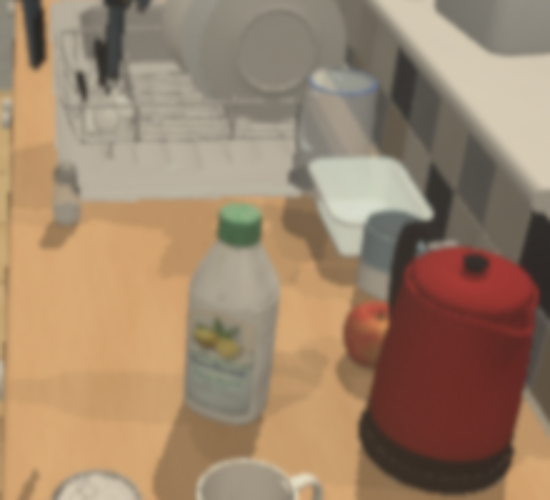

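View pics/t6.png

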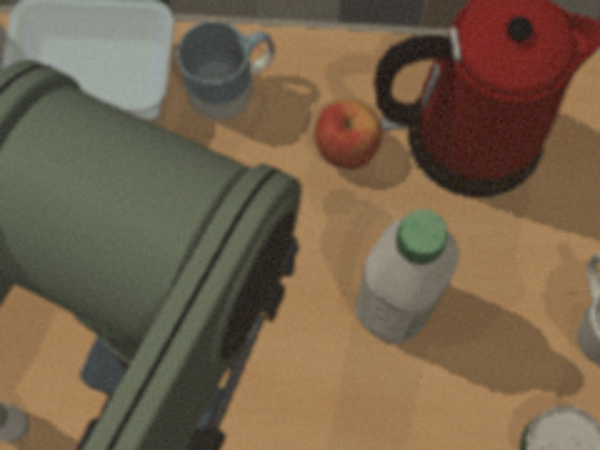

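The faces are vertical: they sit at the same x and y at every height. The heel is within about 10 mm of its start, the tin and shaker have not moved, and the robot is clear of everything.

```bash
python3 -c "
from h import *
print(env.job_done(), env.get_obs()['clock'])"
```

```text
the job is handed in; nothing more can be done
the job is handed in; nothing more can be done
```

The bottle is standing upright on its base and released. I handed the job in at about 10.5 s of the 40 s allowed; it gave no verdict.

I gripped the cap lightly (7 N), swung it up about the heel with the gripper pointing down, then opened the fingers and backed away.

**Last checks before handing in:**
- **Upright:** the bottle's faces stay at the same x and y, within about 1 mm, from the worktop up to 150 mm. The cap centre is at a height of about 227 mm, where 228 mm is expected.
- **Base position:** the heel was found at about (565, -285), roughly 10 mm from its start and on the worktop. Only the top camera gave a heel reading at the end.
- **Tin and shaker:** both are within about 5 mm of their first readings, which is within the networks' error.
- **Robot:** the arm was clear of everything, and no large forces showed in the readings (7 N at most).

**Where readings disagreed:** just before release, the side camera put the cap about 20 mm past the gripper, so the bottle may have leaned 3–4° past vertical. It settled flat once I let go.

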